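# Snap a charging module onto the desk rail and slide it home

### The arm

A 7-joint arm with a two-finger parallel gripper is mounted at the origin on the work surface. World frame = base frame: x ahead of the robot, y to its left, z up, the work surface at z = 0. Lengths are in m, angles in rad, forces in N, time in s.
With the tool pointing down it reaches from about 0.35 to 0.9 m from the base axis. Payload 8.1 kg.
Tool frame: the origin (TCP) lies between the finger pads; the fingertips stand 11 mm ahead of it and the grasp point (between the pads) lies 8 mm behind it; z points along the fingers, y is the line along which they close (so a half turn about z gives the same grasp; the last joint's range is limited). The gripper opens to 85 mm and grips with 20 to 120 N. Pads are 22 mm wide; open, the fingers measure 114 mm over their backs; the gripper's body (76 mm by 85 mm) begins 54 mm behind the grasp point. The pads swing forward as they close: fully open they stand 13 mm farther back than shut.
Start: joints at [1.007, 0.434, 0.025, 1.573, -0.012, 1.134, -0.075], TCP at [0.278, -0.56, 0.242] pointing down, gripper open.
Joint ranges: [-2.62, 2.62], [-0.44, 2.09], [-1.27, 1.32], [0.08, 2.57], [-1.32, 4.46], [0.12, 2], [-2.74, 2.74]. Speed limits (rad/s): [2.22, 2.22, 3.01, 3.01, 3.14, 3.14, 3.14].

### API

Orientations are given as a unit quaternion [w, x, y, z].
In Python, from plant import ctrl gives the robot as it stands. The module is installed in compiled form; this text tells all that it offers.
- The arm moves only by the tool carry_out, never from a script. Its argument "targets" is a list of rows, each a list of 7 numbers: the closure, from -1 (fully open) to 1 (shut), then the shift along the tool's x, y, z in m, then the turn, a rotation vector about the tool's x, y, z in degrees. In form: [[hand, tx, ty, tz, ax, ay, az], ...]. A call has exactly 8 rows; each row is the pose to reach, as a shift and turn from the pose commanded when the call began, along the tool's axes at that moment; what a row does not reach only later rows make up. A row lasts 1/10 s, in which the tool goes at most 50 mm and 8.59 degrees, less where a joint would pass 70% of its speed; a pose out of reach is approached as far as the arm can. A call with a gripper value outside its range is refused whole. The fingers move at their own pace and stop on an object; the grip force is fixed at half the most. Time passes only in rows, so rows that repeat a pose let the fingers close, or fill a call up. It gives the time, the measured TCP pose, the force, the opening and the grip force at its end, in the units of the state.
- ctrl.get_state(): the state, without advancing time (a new reading comes with each control period).
- ctrl.get_image(name): name is "side" or "top"; returns the picture (420x560x3 uint8, blue, green, red); there is no depth.
- ctrl.get_calibration(name): a dict with "camera_matrix" (3x3 intrinsics, pixels), "camera_from_world" (4x4, takes a point from world to camera coordinates). Camera axes: x right, y down, z forward; pixel columns grow to the right and rows downward; lengths in m; the calibration is good to about 2 mm. A picture is of the moment at which its call begins. get_calibration takes no time and is no camera call.
- ctrl.job_done(): hands the job in; it is judged then, once.
The state is a dict: "time": time; "qpos": joint angles; "qvel": joint speeds; "tau": joint torques, N m; "position": TCP position; "orientation": TCP orientation; "ft_force": force on the tool from outside, world axes, zero at the start; "moment": the same for the moment, N m; "opening": opening from 0.0 (shut) to 1.0 (fully open); "grasp_force": force on a finger pad.
Only numpy, scipy, OpenCV 4.12 (cv2) and the standard library are available. Lean on these libraries where they do the work, as an engineer would, in place of code of your own. Each camera call takes 0.05 s, during which the arm holds its last target. There are 200 camera calls.

### The job

Pick up the small charging module and press it down over the round rail tube, about the middle of its free length, until its sprung clip snaps on: the tube is carried on springs and sinks as you press, so keep pressing steadily until you feel the snap, and stop at once. Then slide the module along the tube until it butts against the thick supply block, without ramming it, and let go, leaving it fully on and upright. Leave the other things on the desk alone.

Things in the scene. Friction and masses are not known exactly. Their poses are not given: they have to be found in the camera images.
- module: charging module, about 0.12 kg, 88 mm tall, standing on two sprung steel clip arms. Origin: centre of its underside, level with the arm tips; z up, y along the clip's channel. White block 36 (x) x 56 (y) x 40 mm with two dark port slots on top, from 48 to 88 mm above the origin; below it a grey neck 32 (x) x 64 (y) mm. Symmetrical: either way round will do.
- grip (a point): middle of the module's white block, 68 mm above the module's origin; take it from above by its two x faces, 36 mm apart, so the fingers stay clear of the posts
- bore (a point): centre of the clip's channel, 20.8 mm above the module's origin; on the tube's centre line when fully on, with the neck's flat underside (10 mm higher) resting on the tube. The arms, 60 mm long in y, hang at +x and -x: lips 7.7 mm below this point and 11 mm apart at rest, flaring below to a mouth about 25 mm wide. Pushing the tube in spreads them.
- tube_mid (a point): middle of the rail's round aluminium tube, on its centre line, 95 mm above the desk. 20 mm diameter, along its y axis, z up. The supply block stands at one end (either one) and the end post at the other, their centres 140 mm from this point; free length about 253 mm.
- tube (a joint): how far the polished tube is pressed down on its springs (m): 0 unloaded, 34 mm at the bottom; about 0.65 N per mm, so it sinks 15 to 22 mm before the clip goes on. The snap takes about 10 to 15 N (friction varies); the force falls by a third or more as it snaps, the tube springing up into the seat. Over 27 mm, or over 17 mm once the clip is on, is too hard.
- supply: supply block, a fixed white box 56 mm (x) by 40 mm (y, along the tube) that carries one end of the tube; origin at the centre of its underside, 8 mm above the desk, top 113 mm above the desk. When the module is home its neck touches this block's flat face, bore 52 mm from the block's vertical axis. Pushing it with over 20 N is too hard.
- endpost: end post, a fixed slim white box 34 x 14 mm, same height, that carries the other end of the tube; not the one to slide to
- mug: a white mug, 80 mm across, 90 mm tall; origin at the centre of its underside; leave it alone
- pencup: a black pen cup, 72 mm across, 100 mm tall; origin at the centre of its underside; leave it alone
- tape: a roll of clear tape lying flat, 90 mm across, 24 mm tall; origin at the centre of its underside; leave it alone
- adaptor: a white plug adaptor, a 38 x 42 x 50 mm block standing with its two 18 mm pins up; it has no clip arms and is not the module; origin at the centre of its underside; leave it alone
- stapler: a black stapler, 36 x 140 x 44 mm; origin at the centre of its underside; leave it alone
- mouse: a black and red computer mouse, 100 x 60 x 32 mm, on a 4 mm mat; origin at the centre of its underside; leave it alone
Mind the look-alikes: they are no part of the job. Leave any blue or yellow look-alike of the module alone.

How it is judged:
On the way:
1. the clip is snapped fully onto the tube, well away from the supply block (module's middle at least 80 mm from the block's axis) (x of bore in the frame of tube_mid between -0.0035 and 0.0035 m and z of bore in the frame of tube_mid between -0.003 and 0.003 m and angle between the y axis of module and the y axis of tube_mid, either way round below 0.12 rad and angle between module's own z axis and vertical below 0.2 rad and horizontal distance between bore and supply above 0.08 m), for 0.2 s.
At the end, for the whole second after the job is handed in: the module is clipped fully on the tube (channel centre within 3.5 mm sideways and 3 mm in height of the tube's centre line, within 0.12 rad of its direction, upright within 0.2 rad), its neck within 2 mm of the supply block's face, released and at rest (x of bore in the frame of tube_mid between -0.0035 and 0.0035 m and z of bore in the frame of tube_mid between -0.003 and 0.003 m and angle between the y axis of module and the y axis of tube_mid, either way round below 0.12 rad and angle between module's own z axis and vertical below 0.2 rad and horizontal distance between bore and supply below 0.0542 m and linear speed of module below 0.02 m/s); the robot touches nothing.
It fails at once if the tube is pressed down more than 27 mm (value of joint tube above 0.027 m).
It fails at once if after the clip has snapped on, the tube is pressed down more than 17 mm (value of joint tube above 0.017 m and z of bore in the frame of tube_mid below 0.003 m and x of bore in the frame of tube_mid between -0.0035 and 0.0035 m).
It fails at once if the module is pushed against the supply block with more than 20 N (contact force between module and supply above 20 N).
It fails at once if another thing on the desk is moved more than 20 mm (distance of any of mug, pencup, tape, adaptor, stapler, mouse from where it was at the start of the episode above 0.02 m).
It also fails if it takes over 64 s, if anything falls off the work surface, if the arm or the gripper's body presses on something with over 40 N, if the wrist force passes 120 N, or if a joint passes its speed limit or range.

## Working session

There is one attempt and no reset: what is moved stays moved. The work goes in short steps, Python scripts to look and compute and a tool call to move; the robot and the scene stay as the last step left them, time stands still between calls to the robot, and variables do not carry over. Pictures are saved under pics/ and viewed, at most 10 in all, crops included, and the job is handed in when it is done.

Besides the shell and the picture viewer there is one more tool, called after "Emit:" as name([rows], argument=value, ...), one row to a line, values as JSON. carry_out: Moves the arm, as the interface text tells. Its arguments: {"type":"object","properties":{"targets":{"type":"array"}},"required":["targets"]}

```bash
mkdir -p pics
python3 - <<'E'
from plant import ctrl
import cv2,numpy as np
for n in("top","side"):
    cv2.imwrite(f"pics/{n}0.png",ctrl.get_image(n))
    c=ctrl.get_calibration(n);np.set_printoptions(precision=4,suppress=True)
    print(n,c["camera_matrix"].tolist(),'\n',c["camera_from_world"])
s=ctrl.get_state();print(s)
E
```

```text
top [[526.9019861541229, 0.0, 281.5363799010497], [0.0, 526.9019861541229, 217.4510275914253], [0.0, 0.0, 1.0]] 
 [[ 0.0527 -0.9986 -0.0001 -0.0425]
 [-0.9702 -0.0512 -0.2366  0.5354]
 [ 0.2363  0.0126 -0.9716  1.4417]
 [ 0.      0.      0.      1.    ]]
side [[501.25285166243964, 0.0, 277.0760582411368], [0.0, 501.25285166243964, 210.76127999073321], [0.0, 0.0, 1.0]] 
 [[ 0.9494 -0.3141 -0.0048 -0.51  ]
 [-0.1899 -0.5616 -0.8053  0.1666]
 [ 0.2503  0.7655 -0.5928  1.597 ]
 [ 0.      0.      0.      1.    ]]
{'time': 0.1, 'qpos': array([ 1.0074,  0.4351,  0.0249,  1.574 , -0.0116,  1.134 , -0.0751]), 'qvel': array([-0.0012, -0.0036,  0.0019, -0.0022, -0.0016,  0.0013,  0.0007]), 'tau': array([  0.003 , -67.1759,   1.0282, -31.6906,   0.0158,   0.0072,
         0.    ]), 'position': array([ 0.2777, -0.5594,  0.2416]), 'orientation': array([-0.0007,  0.9736,  0.2283, -0.0002]), 'ft_force': array([-0.1015,  0.214 ,  0.6717]), 'moment': array([-0.0303,  0.0241, -0.0212]), 'grasp_force': 0.0, 'opening': 0.9982445891689037}
```

View pics/top0.png

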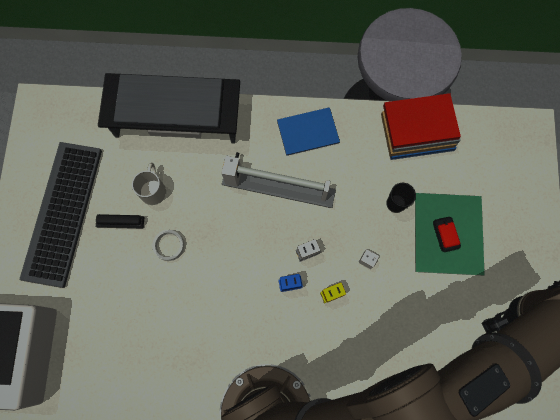

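View pics/side0.png

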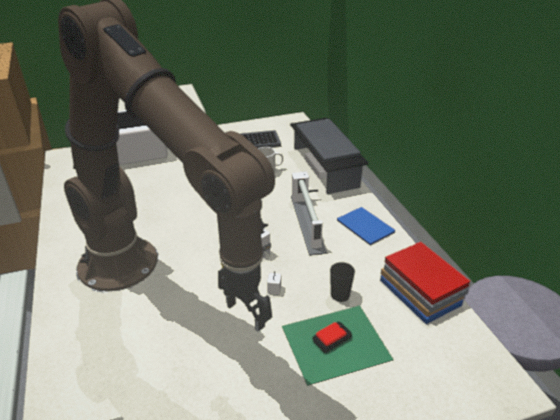

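Candidates in the top picture are the white block with two slots at (309,248), the white adaptor at (369,258), the blue look-alike at (291,282) and the yellow one at (334,292). The white block at (309,248) fits because it is white with two port slots. The thick supply block is at (232,166) and the slim end post at (328,190). I'll confirm with one crop.

```bash
cat > h.py <<'E'
from plant import ctrl
import cv2,numpy as np
np.set_printoptions(precision=4,suppress=True)
def ray(n,p,z):
    c=ctrl.get_calibration(n);K=c["camera_matrix"];T=c["camera_from_world"];R=T[:3,:3];o=-R.T@T[:3,3]
    d=R.T@np.linalg.solve(K,np.array([p[0],p[1],1.]));return o+d*(z-o[2])/d[2]
def proj(n,X):
    c=ctrl.get_calibration(n);T=c["camera_from_world"];q=c["camera_matrix"]@(T[:3,:3]@np.asarray(X)+T[:3,3]);return q[:2]/q[2]
E
python3 - <<'E'
from h import *
im=cv2.imread("pics/top0.png")
x0,y0,k=215,145,4
c=cv2.resize(im[y0:y0+145,x0:x0+180],None,fx=k,fy=k,interpolation=cv2.INTER_CUBIC)
cv2.imwrite("pics/crop0.png",c)
hsv=cv2.cvtColor(im,cv2.COLOR_BGR2HSV)
for p in[(309,248),(300,245),(232,166),(280,178),(369,258),(260,240),(310,258),(303,250)]:print(p,im[p[1],p[0]],hsv[p[1],p[0]])
m=((hsv[...,1]<22)&(hsv[...,2]>110)).astype(np.uint8)
m[:, :215]=0;m[:,395:]=0;m[:145]=0;m[310:]=0
m=cv2.morphologyEx(m,cv2.MORPH_CLOSE,np.ones((3,3)))
for ct in cv2.findContours(m,0,2)[0]:
    if cv2.contourArea(ct)>25:print(cv2.contourArea(ct),cv2.minAreaRect(ct))
E
```

```text
(309, 248) [152 153 149] [ 83   7 153]
(300, 245) [151 154 149] [ 72   8 154]
(232, 166) [152 154 149] [ 78   8 154]
(280, 178) [144 153 148] [ 47  15 153]
(369, 258) [152 153 149] [ 83   7 153]
(260, 240) [133 149 150] [ 28  29 150]
(310, 258) [127 143 143] [ 30  29 143]
(303, 250) [152 154 149] [ 78   8 154]
289.0 ((379.87701416015625, 280.85247802734375), (29.32044792175293, 32.265296936035156), 50.194427490234375)
173.5 ((282.86480712890625, 268.5122985839844), (14.576254844665527, 31.868581771850586), 84.80557250976562)
314.0 ((325.1507263183594, 274.5685119628906), (23.174148559570312, 32.4203987121582), 69.44395446777344)
195.5 ((222.5, 275.5), (15.0, 33.0), 0.0)
452.5 ((249.4807891845703, 273.5961608886719), (28.240720748901367, 39.02710723876953), 11.309932708740234)
159.5 ((368.8000183105469, 257.4000244140625), (16.099689483642578, 12.521980285644531), 26.56505012512207)
218.0 ((307.3103332519531, 248.27584838867188), (12.255891799926758, 21.540658950805664), 68.19859313964844)
91.0 ((337.1368103027344, 164.35377502441406), (21.756799697875977, 17.7745304107666), 29.05460548400879)
64.5 ((302.810791015625, 156.86488342285156), (10.192737579345703, 13.1519193649292), 80.53767395019531)
73.0 ((376.9800109863281, 162.8600311279297), (17.0, 19.400001525878906), 36.869895935058594)
866.5 ((272.64056396484375, 165.55873107910156), (116.82954406738281, 35.12689971923828), 8.207216262817383)
```

View pics/crop0.png

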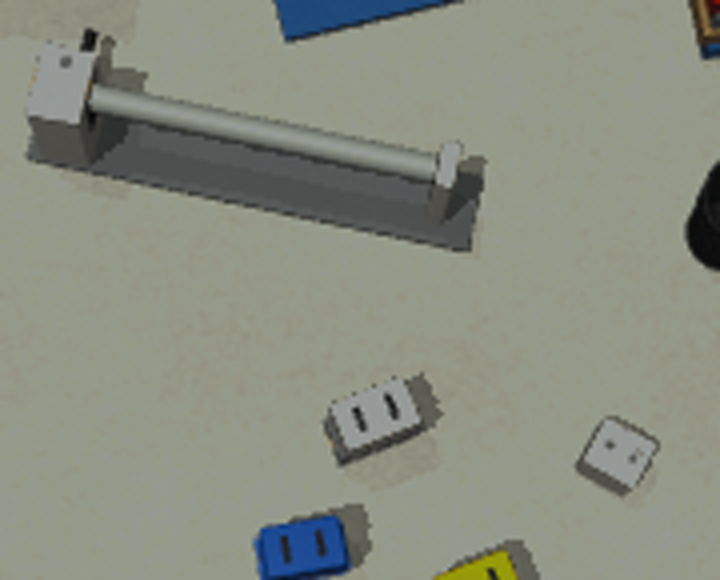

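Run:
```python
from h import *
im=cv2.imread("pics/top0.png").astype(float)
a=np.array([238.,169.0]);b=np.array([323.5,186.2]);d=(b-a)/np.linalg.norm(b-a);n=np.array([-d[1],d[0]])
# straightened strip
L=np.linspace(5,80,150);t=np.arange(-10,10.01,.25)
mx=(a[0]+np.outer(t*n[0],np.ones_like(L))+d[0]*L).astype(np.float32);my=(a[1]+np.outer(t*n[1],np.ones_like(L))+d[1]*L).astype(np.float32)
S=cv2.remap(im.astype(np.float32),mx,my,cv2.INTER_CUBIC)
for lo in(0,75):
    prof=S[:,lo:lo+75].mean(1)
    print(lo);print(np.c_[t,prof][8:-8:2].round(1).tolist())
```

```text
0
[[-8.0, 127.3, 141.6, 138.4], [-7.5, 128.1, 142.4, 138.9], [-7.0, 128.9, 143.2, 139.5], [-6.5, 129.2, 143.7, 139.8], [-6.0, 129.2, 143.6, 139.9], [-5.5, 129.0, 143.4, 139.8], [-5.0, 129.6, 144.0, 140.5], [-4.5, 128.4, 143.0, 139.6], [-4.0, 120.8, 134.4, 130.8], [-3.5, 109.7, 120.9, 116.7], [-3.0, 106.5, 115.9, 110.7], [-2.5, 114.6, 123.9, 117.8], [-2.0, 125.8, 136.0, 129.2], [-1.5, 134.8, 145.2, 138.2], [-1.0, 143.4, 151.6, 145.3], [-0.5, 150.1, 154.8, 149.7], [0.0, 150.0, 154.7, 149.7], [0.5, 142.1, 150.4, 144.4], [1.0, 130.8, 141.6, 134.8], [1.5, 120.8, 130.9, 124.5], [2.0, 111.1, 120.0, 114.2], [2.5, 97.4, 105.2, 100.1], [3.0, 77.4, 83.1, 79.2], [3.5, 59.1, 62.0, 59.3], [4.0, 55.6, 56.6, 54.5], [4.5, 66.7, 67.3, 64.9], [5.0, 78.0, 78.9, 76.1], [5.5, 81.4, 82.4, 79.6], [6.0, 80.9, 81.9, 79.0], [6.5, 80.5, 81.5, 78.4], [7.0, 80.3, 81.3, 78.1], [7.5, 80.4, 81.5, 78.3], [8.0, 80.8, 81.8, 78.7]]
75
[[-8.0, 136.6, 153.2, 149.3], [-7.5, 136.7, 153.2, 149.4], [-7.0, 137.2, 153.4, 149.5], [-6.5, 138.0, 153.6, 149.6], [-6.0, 138.7, 153.9, 149.6], [-5.5, 139.0, 154.1, 149.6], [-5.0, 139.0, 154.3, 150.0], [-4.5, 138.8, 154.8, 150.6], [-4.0, 133.6, 149.5, 145.6], [-3.5, 119.8, 133.6, 129.8], [-3.0, 107.6, 118.3, 113.7], [-2.5, 109.0, 118.0, 112.3], [-2.0, 119.8, 129.1, 122.7], [-1.5, 130.0, 140.3, 133.5], [-1.0, 138.7, 148.4, 141.7], [-0.5, 146.8, 153.6, 147.9], [0.0, 150.8, 155.3, 150.5], [0.5, 146.9, 153.3, 148.1], [1.0, 136.9, 146.9, 140.6], [1.5, 126.2, 137.0, 130.3], [2.0, 117.0, 126.7, 120.3], [2.5, 106.3, 114.8, 109.1], [3.0, 89.7, 96.7, 91.9], [3.5, 68.9, 73.4, 70.1], [4.0, 56.6, 58.5, 56.2], [4.5, 62.9, 63.3, 61.1], [5.0, 78.5, 78.6, 76.1], [5.5, 87.3, 87.5, 84.8], [6.0, 87.6, 87.9, 85.3], [6.5, 86.4, 87.0, 84.2], [7.0, 86.4, 87.1, 84.1], [7.5, 86.4, 87.2, 84.0], [8.0, 86.4, 87.3, 84.0]]
```

Run:
```python
from h import *
a=np.array([238.,169.0]);b=np.array([323.5,186.2]);d=(b-a)/np.linalg.norm(b-a);n=np.array([-d[1],d[0]])
p=lambda L,c:ray("top",a+d*L+n*c,.095)
A,B=p(23,-.35),p(61,-.2);u=(A-B);u/=np.linalg.norm(u)
print("tube pts",A,B,"dir to supply",u,np.degrees(np.arctan2(u[1],u[0])))
px=lambda x,y:((x+.5)/4-.5+215,(y+.5)/4-.5+145)
S=ray("top",px(64,81),.113);E=ray("top",px(449,162),.113)
print("S",S,"E",E,np.linalg.norm(S-E))
for q in(S,E):
    r=(q-A);print("along",r@u,"off",u[0]*r[1]-u[1]*r[0])
M=(S+E)/2;M[2]=.095;M=A+u*((M-A)@u);print("mid",M)
s1,s2=ray("top",px(360,419),.088),ray("top",px(392,405),.088)
C=ray("top",px(375,414),.088);v=s2-s1
print("module",(s1+s2)/2,C,np.degrees(np.arctan2(v[1],v[0])))
im=cv2.imread("pics/top0.png");hsv=cv2.cvtColor(im,cv2.COLOR_BGR2HSV)
m=((hsv[...,1]<16)&(hsv[...,2]>140)).astype(np.uint8)[235:262,293:322];
ct=np.argwhere(cv2.morphologyEx(m,cv2.MORPH_CLOSE,np.ones((3,3))))[:,::-1].astype(np.float32)+[293,235]
r=cv2.minAreaRect(ct.astype(np.float32));print(r,ct.mean(0));box=[ray("top",q,.088)[:2] for q in cv2.boxPoints(r)];print(np.array(box),ray("top",ct.mean(0),.088))
from scipy.spatial.transform import Rotation as Ro
q=ctrl.get_state()["orientation"];print(Ro.from_quat(np.roll(q,-1)).as_matrix())
```

```text
tube pts [0.6562 0.0519 0.095 ] [ 0.639  -0.0553  0.095 ] dir to supply [0.1587 0.9873 0.    ] 80.87119370961017
S [0.6705 0.1372 0.113 ] E [ 0.6249 -0.1369  0.113 ] 0.2778794966965027
along 0.08646525342609102 off -0.0005476703565669271
along -0.19141033478051278 off 0.0009261556628759986
mid [0.6479 0.0001 0.095 ]
module [ 0.4491 -0.0941  0.088 ] [ 0.4476 -0.0934  0.088 ] -63.148291867158264
((308.3448486328125, 247.8621063232422), (11.884501457214355, 19.312314987182617), 68.19859313964844) [308.3219 247.9099]
[[ 0.4522 -0.0621]
 [ 0.4751 -0.1111]
 [ 0.4446 -0.1244]
 [ 0.4219 -0.0757]] [ 0.4482 -0.0932  0.088 ]
[[ 0.8957  0.4446 -0.0007]
 [ 0.4446 -0.8957  0.0012]
 [-0.0001 -0.0014 -1.    ]]
```

The crop confirms that the module is the white two-slot block, with its top centre at crop (375,414), which is (308,248) in the full picture. The adaptor at crop (617,455) shows pins instead of slots. I'm starting the move.

Emit:
carry_out([
  [-1, 0.01, -0.01, 0, 0, 0, -3],
  [-1, 0.03, -0.03, 0, 0, 0, -9],
  [-1, 0.055, -0.055, 0, 0, 0, -16],
  [-1, 0.085, -0.08, 0.01, 0, 0, -23],
  [-1, 0.115, -0.11, 0.01, 0, 0, -30],
  [-1, 0.145, -0.14, 0.01, 0, 0, -37],
  [-1, 0.175, -0.165, 0.02, 0, 0, -44],
  [-1, 0.2, -0.19, 0.02, 0, 0, -51],
])

```text
time: 0.9
position: [0.3727, -0.2974, 0.2216]
orientation: [-0.001, 0.777, 0.629, -0.0]
ft_force: [0.4, -0.1, -0.0]
opening: 0.998
grasp_force: 0.0
```

```bash
cat > to.py <<'E'
import sys
from h import *
from scipy.spatial.transform import Rotation as Ro
def st():
    s=ctrl.get_state();return s,s["position"],Ro.from_quat(np.roll(s["orientation"],-1))
def go(x,y,z,a):
    "tool-frame shift and turn to TCP (x,y,z), pointing down, tool x at heading a deg"
    s,p,R=st();a=np.radians(a);c,q=np.cos(a),np.sin(a)
    G=Ro.from_matrix(np.array([[c,q,0],[q,-c,0],[0,0,-1]]))
    print("t",s["time"].__round__(2),"pos",p,"head",np.degrees(np.arctan2(*R.as_matrix()[1::-1,0])),"F",s["ft_force"],"open",round(s["opening"],3),round(s["grasp_force"],1))
    print("shift",R.inv().apply(np.array([x,y,z])-p),"turn",(R.inv()*G).as_rotvec(degrees=True))
if __name__=="__main__":go(*map(float,sys.argv[1:5]))
E
python3 to.py .4485 -.0935 .19 115.5
```

```text
t 0.9 pos [ 0.3727 -0.2974  0.2216] head 77.93839302106143 F [ 0.3993 -0.0531 -0.0235] open 0.998 0.0
shift [0.2152 0.0316 0.0316] turn [ -0.0472  -0.0444 -37.5616]
```

Emit:
carry_out([
  [-0.6, 0.035, 0.005, 0, 0, 0, -7],
  [-0.6, 0.075, 0.01, 0, 0, 0, -14],
  [-0.6, 0.115, 0.016, 0, 0, 0, -21],
  [-0.6, 0.155, 0.022, 0.01, 0, 0, -28],
  [-0.6, 0.185, 0.027, 0.02, 0, 0, -34],
  [-0.6, 0.205, 0.03, 0.03, 0, 0, -37.5],
  [-0.6, 0.215, 0.031, 0.032, 0, 0, -37.5],
  [-0.6, 0.215, 0.031, 0.032, 0, 0, -37.5],
])

```text
time: 1.7
position: [0.4495, -0.0962, 0.1902]
orientation: [-0.0, 0.537, 0.843, -0.0]
ft_force: [-0.8, -0.5, 0.4]
opening: 0.797
grasp_force: 0.0
```

Run:
```python
from to import *
go(.4485,-.0935,.062,115.5)
a=cv2.resize(ctrl.get_image("top")[190:310,240:400],(640,480),interpolation=cv2.INTER_CUBIC)
cv2.imwrite("pics/t1.png",a)
```

```text
t 1.7 pos [ 0.4495 -0.0962  0.1902] head 115.01829472229345 F [-0.7562 -0.5327  0.437 ] open 0.797 0.0
shift [0.0028 0.0003 0.1282] turn [-0.0246 -0.0317 -0.4817]
```

View pics/t1.png

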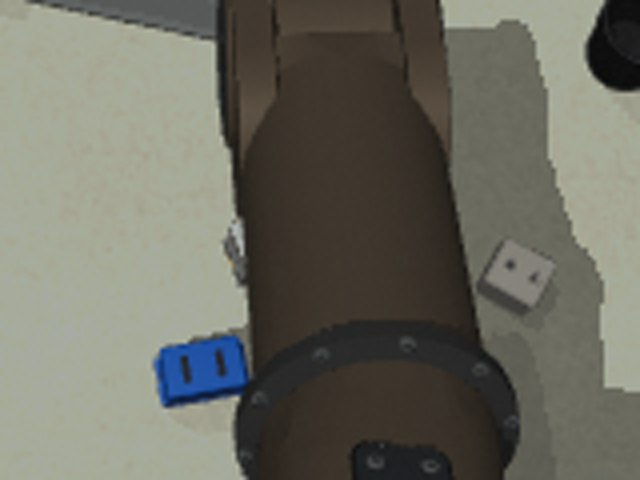

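The arm hides the module from above; only a white corner shows at crop (235,245). I'm descending on the measured pose, with about 16 mm of finger clearance each side.

Emit:
carry_out([
  [-0.6, 0.003, 0, 0.015, 0, 0, -0.5],
  [-0.6, 0.003, 0, 0.035, 0, 0, -0.5],
  [-0.6, 0.003, 0, 0.06, 0, 0, -0.5],
  [-0.6, 0.003, 0, 0.085, 0, 0, -0.5],
  [-0.6, 0.003, 0, 0.105, 0, 0, -0.5],
  [-0.6, 0.003, 0, 0.12, 0, 0, -0.5],
  [-0.6, 0.003, 0, 0.128, 0, 0, -0.5],
  [-0.6, 0.003, 0, 0.128, 0, 0, -0.5],
])

```text
time: 2.55
position: [0.4478, -0.096, 0.0619]
orientation: [-0.0, 0.535, 0.845, -0.001]
ft_force: [0.9, 0.8, 0.9]
opening: 0.801
grasp_force: 0.0
```

Emit:
carry_out([
  [-0.2, 0, 0, 0, 0, 0, 0],
  [0, 0, 0, 0, 0, 0, 0],
  [0.2, 0, 0, 0, 0, 0, 0],
  [0.4, 0, 0, 0, 0, 0, 0],
  [0.7, 0, 0, 0, 0, 0, 0],
  [1, 0, 0, 0, 0, 0, 0],
  [1, 0, 0, 0, 0, 0, 0],
  [1, 0, 0, 0, 0, 0, 0],
])

```text
time: 3.35
position: [0.4491, -0.0953, 0.0632]
orientation: [0.001, 0.534, 0.845, 0.0]
ft_force: [-0.6, -0.0, 6.4]
opening: 0.412
grasp_force: 59.0
```

Run:
```python
from to import *
go(.4485,-.0935,.20,115.5)
cv2.imwrite("pics/s2.png",cv2.resize(ctrl.get_image("side")[150:330,170:380],(700,600),interpolation=cv2.INTER_CUBIC))
```

```text
t 3.35 pos [ 0.4491 -0.0953  0.0632] head 115.38038856673154 F [-0.612  -0.0487  6.3615] open 0.412 59.0
shift [ 0.0017  0.0004 -0.1368] turn [ 0.0566  0.0749 -0.1196]
```

Emit:
carry_out([
  [1, 0, 0, -0.01, 0, 0, 0],
  [1, 0, 0, -0.03, 0, 0, 0],
  [1, 0, 0, -0.055, 0, 0, 0],
  [1, 0, 0, -0.08, 0, 0, 0],
  [1, 0, 0, -0.105, 0, 0, 0],
  [1, 0, 0, -0.125, 0, 0, 0],
  [1, 0, 0, -0.137, 0, 0, 0],
  [1, 0, 0, -0.137, 0, 0, 0],
])

```text
time: 4.2
position: [0.4493, -0.095, 0.201]
orientation: [0.001, 0.534, 0.845, 0.0]
ft_force: [-0.1, -0.3, -1.2]
opening: 0.409
grasp_force: 59.9
```

Run:
```python
from to import *
go(.6479,0,.20,80.9)
cv2.imwrite("pics/s3.png",cv2.resize(ctrl.get_image("side")[130:310,170:380],(700,600),interpolation=cv2.INTER_CUBIC))
```

```text
t 4.2 pos [ 0.4493 -0.095   0.201 ] head 115.39382277785244 F [-0.1054 -0.3468 -1.19  ] open 0.409 59.9
shift [0.0006 0.2202 0.0015] turn [ 0.164   0.0731 34.4939]
```

View pics/s3.png

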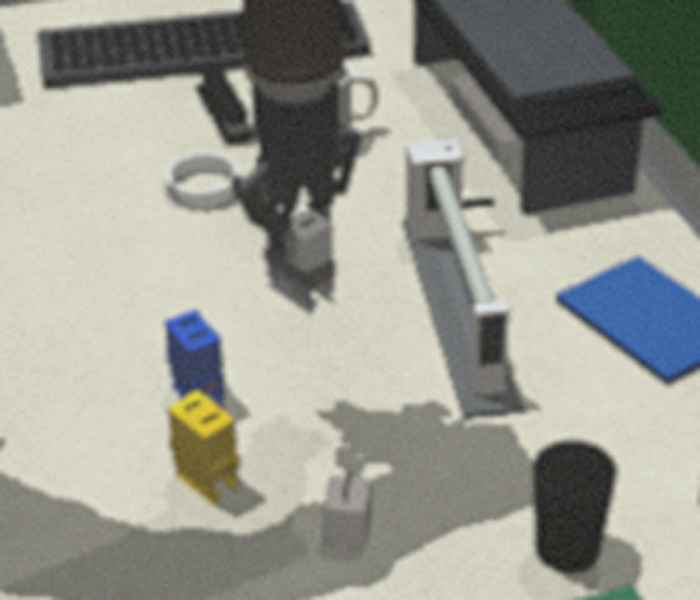

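The module is held upright in the gripper at crop (308,245). The tube runs from crop (440,172) to (485,300). Next I move over the tube middle.

Emit:
carry_out([
  [1, 0, 0.015, 0, 0, 0, 3],
  [1, 0, 0.045, 0, 0, 0, 8],
  [1, 0, 0.08, 0, 0, 0, 14],
  [1, 0, 0.12, 0, 0, 0, 20],
  [1, 0, 0.16, 0, 0, 0, 26],
  [1, 0, 0.195, 0, 0, 0, 32],
  [1, 0, 0.215, 0, 0, 0, 34.5],
  [1, 0.001, 0.22, 0, 0, 0, 34.5],
])

```text
time: 5.05
position: [0.6476, 0.0022, 0.197]
orientation: [-0.001, 0.761, 0.649, -0.001]
ft_force: [-0.7, -0.1, -1.5]
opening: 0.416
grasp_force: 60.1
```

Run:
```python
from to import *
go(.6479,0,.20,80.9)
im=ctrl.get_image("side")
x0,y0=240,120
cv2.imwrite("pics/s4.png",cv2.resize(im[y0:y0+150,x0:x0+140],(560,600),interpolation=cv2.INTER_CUBIC))
cv2.imwrite("pics/t4raw.png",ctrl.get_image("top"));cv2.imwrite("pics/s4raw.png",im)
A,B=np.array([.6562,.0519,.095]),np.array([.639,-.0553,.095])
u=(A-B)/np.linalg.norm(A-B)
for L in(0,.03,.1,.13,.16,.2,.23):
    X=A+u*.06-u*L; print(L,proj("side",X),4*(proj("side",X)-[x0,y0]))
```

```text
t 5.05 pos [0.6476 0.0022 0.197 ] head 80.96158162086604 F [-0.736  -0.0529 -1.5051] open 0.416 60.1
shift [-0.0022  0.0006 -0.003 ] turn [-0.1331 -0.0247  0.0616]
0 [301.2906 183.1495] [245.1623 252.598 ]
0.03 [302.9758 187.7473] [251.9031 270.9893]
0.1 [307.0905 198.9738] [268.362  315.8951]
0.13 [308.937  204.0117] [275.748  336.0468]
0.16 [310.8364 209.194 ] [283.3458 356.776 ]
0.2 [313.4554 216.3393] [293.8214 385.3573]
0.23 [315.4875 221.8837] [301.95   407.5349]
```

View pics/s4.png

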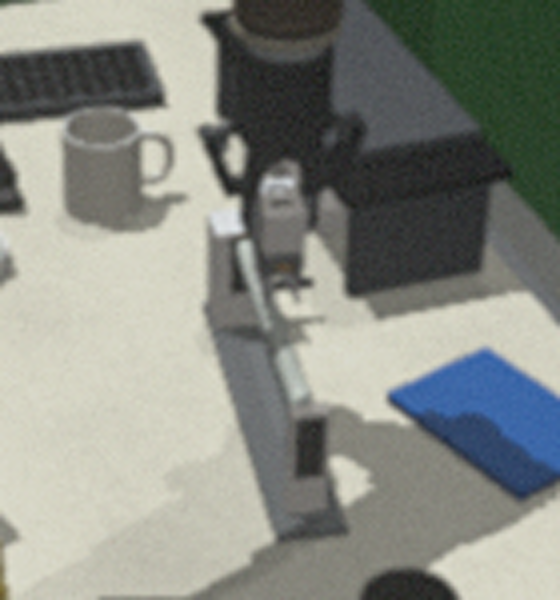

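The side picture shows the module hanging over the tube, with its arms at crop (290,285). The visible tube parts lie close to the predicted line. One numeric check of the tube's side offset follows.

Run:
```python
from to import *
im=cv2.imread("pics/s4raw.png").astype(np.float32)
A,B=np.array([.6562,.0519,.095]),np.array([.639,-.0553,.095]);u=(A-B)/np.linalg.norm(A-B)
v=np.array([u[1],-u[0],0])
for lo,hi in((.01,.045),(.175,.22)):
    L=np.linspace(lo,hi,40);t=np.arange(-.03,.0301,.002)
    P=np.array([[proj("side",A+u*(.06-l)+v*w) for l in L] for w in t]).astype(np.float32)
    S=cv2.remap(im,P[...,0],P[...,1],cv2.INTER_LINEAR).mean(1)
    print(lo,np.c_[t*1000,S].round(0).astype(int).tolist())
```

```text
0.01 [[-30, 109, 113, 114], [-28, 109, 113, 116], [-26, 108, 112, 114], [-24, 104, 107, 109], [-22, 96, 99, 100], [-20, 83, 86, 88], [-18, 70, 73, 74], [-16, 58, 62, 61], [-14, 59, 62, 61], [-12, 74, 77, 75], [-10, 99, 103, 100], [-8, 127, 132, 128], [-6, 152, 158, 152], [-4, 165, 172, 166], [-2, 166, 173, 167], [0, 156, 162, 157], [2, 137, 140, 137], [4, 112, 114, 113], [6, 90, 91, 91], [8, 75, 76, 77], [10, 70, 71, 71], [12, 71, 72, 71], [14, 74, 75, 75], [16, 77, 79, 79], [18, 78, 82, 82], [20, 78, 84, 84], [22, 76, 83, 84], [24, 75, 81, 84], [26, 73, 79, 84], [28, 72, 79, 84], [30, 71, 78, 82]]
0.175 [[-30, 117, 115, 112], [-28, 120, 118, 115], [-26, 122, 120, 116], [-24, 123, 121, 118], [-22, 123, 121, 118], [-20, 123, 121, 118], [-18, 121, 119, 116], [-16, 114, 113, 110], [-14, 107, 107, 103], [-12, 105, 107, 102], [-10, 115, 118, 114], [-8, 133, 139, 133], [-6, 152, 158, 153], [-4, 166, 173, 167], [-2, 174, 181, 175], [0, 177, 184, 177], [2, 176, 182, 175], [4, 172, 178, 172], [6, 167, 174, 169], [8, 166, 175, 171], [10, 170, 182, 180], [12, 180, 194, 194], [14, 189, 205, 206], [16, 194, 210, 212], [18, 196, 212, 213], [20, 196, 212, 214], [22, 196, 212, 213], [24, 196, 212, 213], [26, 196, 212, 213], [28, 196, 212, 213], [30, 195, 212, 213]]
```

The side check puts the tube within about 1 mm of the top-view line. I'm descending to just above contact.

Emit:
carry_out([
  [1, 0, 0, 0.004, 0, 0, 0],
  [1, 0, 0.0005, 0.01, 0, 0, 0],
  [1, 0, 0.0005, 0.017, 0, 0, 0],
  [1, 0, 0.0005, 0.024, 0, 0, 0],
  [1, 0, 0.0005, 0.03, 0, 0, 0],
  [1, 0, 0.0005, 0.034, 0, 0, 0],
  [1, 0, 0.0005, 0.035, 0, 0, 0],
  [1, 0, 0.0005, 0.035, 0, 0, 0],
])

```text
time: 5.95
position: [0.6473, 0.0003, 0.1642]
orientation: [-0.0, 0.761, 0.649, -0.0]
ft_force: [0.5, -0.2, -2.4]
opening: 0.411
grasp_force: 60.1
```

```bash
python3 to.py .6479 0 .127 80.9
```

```text
t 5.95 pos [0.6473 0.0003 0.1642] head 80.90043214191246 F [ 0.5328 -0.1952 -2.4164] open 0.411 60.1
shift [-0.0002  0.0007  0.0372] turn [-0.0088  0.0001  0.0004]
```

Emit:
carry_out([
  [1, 0, 0.0003, 0.001, 0, 0, 0],
  [1, 0, 0.0006, 0.002, 0, 0, 0],
  [1, 0, 0.0006, 0.003, 0, 0, 0],
  [1, 0, 0.0006, 0.004, 0, 0, 0],
  [1, 0, 0.0006, 0.005, 0, 0, 0],
  [1, 0, 0.0006, 0.006, 0, 0, 0],
  [1, 0, 0.0006, 0.007, 0, 0, 0],
  [1, 0, 0.0006, 0.008, 0, 0, 0],
])

```text
time: 6.75
position: [0.6477, 0.0002, 0.1562]
orientation: [-0.0, 0.761, 0.649, -0.0]
ft_force: [-1.3, -0.3, -0.1]
opening: 0.415
grasp_force: 60.2
```

Emit:
carry_out([
  [1, 0, 0, 0.0005, 0, 0, 0],
  [1, 0, 0, 0.001, 0, 0, 0],
  [1, 0, 0, 0.0015, 0, 0, 0],
  [1, 0, 0, 0.002, 0, 0, 0],
  [1, 0, 0, 0.0025, 0, 0, 0],
  [1, 0, 0, 0.003, 0, 0, 0],
  [1, 0, 0, 0.0035, 0, 0, 0],
  [1, 0, 0, 0.004, 0, 0, 0],
])

```text
time: 7.55
position: [0.6478, 0.0002, 0.1523]
orientation: [-0.0, 0.761, 0.649, -0.0]
ft_force: [-1.9, -0.1, 0.6]
opening: 0.419
grasp_force: 60.3
```

Emit:
carry_out([
  [1, 0, -0.0003, 0.0005, 0, 0, 0],
  [1, 0, -0.0006, 0.001, 0, 0, 0],
  [1, 0, -0.0008, 0.0015, 0, 0, 0],
  [1, 0, -0.0008, 0.002, 0, 0, 0],
  [1, 0, -0.0008, 0.0025, 0, 0, 0],
  [1, 0, -0.0008, 0.003, 0, 0, 0],
  [1, 0, -0.0008, 0.0035, 0, 0, 0],
  [1, 0, -0.0008, 0.004, 0, 0, 0],
])

```text
time: 8.35
position: [0.6471, 0.0003, 0.1483]
orientation: [-0.0, 0.761, 0.649, -0.0]
ft_force: [-2.4, -0.4, 2.2]
opening: 0.414
grasp_force: 60.5
```

Emit:
carry_out([
  [1, 0, 0, 0.0005, 0, 0, 0],
  [1, 0, 0, 0.001, 0, 0, 0],
  [1, 0, 0, 0.0015, 0, 0, 0],
  [1, 0, 0, 0.002, 0, 0, 0],
  [1, 0, 0, 0.0025, 0, 0, 0],
  [1, 0, 0, 0.003, 0, 0, 0],
  [1, 0, 0, 0.0035, 0, 0, 0],
  [1, 0, 0, 0.004, 0, 0, 0],
])

```text
time: 9.15
position: [0.6472, 0.0003, 0.1444]
orientation: [0.0, 0.761, 0.649, 0.0]
ft_force: [-2.1, 0.3, 3.8]
opening: 0.416
grasp_force: 60.7
```

Emit:
carry_out([
  [1, 0, -0.0003, 0.0005, 0, 0, 0],
  [1, 0, -0.0006, 0.001, 0, 0, 0],
  [1, 0, -0.0008, 0.0015, 0, 0, 0],
  [1, 0, -0.0008, 0.002, 0, 0, 0],
  [1, 0, -0.0008, 0.0025, 0, 0, 0],
  [1, 0, -0.0008, 0.003, 0, 0, 0],
  [1, 0, -0.0008, 0.0035, 0, 0, 0],
  [1, 0, -0.0008, 0.004, 0, 0, 0],
])

```text
time: 9.95
position: [0.6467, 0.0004, 0.1407]
orientation: [0.0, 0.761, 0.649, 0.0]
ft_force: [-1.2, 0.3, 6.3]
opening: 0.416
grasp_force: 60.8
```

Emit:
carry_out([
  [1, 0, 0, 0.0005, 0, 0, 0],
  [1, 0, 0, 0.001, 0, 0, 0],
  [1, 0, 0, 0.0015, 0, 0, 0],
  [1, 0, 0, 0.002, 0, 0, 0],
  [1, 0, 0, 0.0025, 0, 0, 0],
  [1, 0, 0, 0.003, 0, 0, 0],
  [1, 0, 0, 0.0035, 0, 0, 0],
  [1, 0, 0, 0.004, 0, 0, 0],
])

```text
time: 10.75
position: [0.6469, 0.0004, 0.1369]
orientation: [0.0, 0.761, 0.649, 0.001]
ft_force: [-2.5, 0.2, 8.5]
opening: 0.418
grasp_force: 61.0
```

Emit:
carry_out([
  [1, 0, 0, 0.0004, 0, 0, 0],
  [1, 0, -0.0002, 0.0008, 0, 0, 0],
  [1, 0, -0.0004, 0.0012, 0, 0, 0],
  [1, 0, -0.0005, 0.0016, 0, 0, 0],
  [1, 0, -0.0005, 0.002, 0, 0, 0],
  [1, 0, -0.0005, 0.0024, 0, 0, 0],
  [1, 0, -0.0005, 0.0024, 0, 0, 0],
  [1, 0, -0.0005, 0.0024, 0, 0, 0],
])

```text
time: 11.55
position: [0.6467, 0.0004, 0.1348]
orientation: [0.001, 0.761, 0.649, 0.001]
ft_force: [-1.8, 0.2, 8.7]
opening: 0.412
grasp_force: 61.2
```

Emit:
carry_out([
  [1, 0, 0, 0.0004, 0, 0, 0],
  [1, 0, 0, 0.0008, 0, 0, 0],
  [1, 0, 0, 0.0012, 0, 0, 0],
  [1, 0, 0, 0.0016, 0, 0, 0],
  [1, 0, 0, 0.002, 0, 0, 0],
  [1, 0, 0, 0.002, 0, 0, 0],
  [1, 0, 0, 0.002, 0, 0, 0],
  [1, 0, 0, 0.002, 0, 0, 0],
])

```text
time: 12.35
position: [0.6468, 0.0004, 0.133]
orientation: [0.001, 0.761, 0.649, 0.001]
ft_force: [-2.3, 0.8, 10.1]
opening: 0.414
grasp_force: 61.2
```

Emit:
carry_out([
  [1, 0, 0, 0.0004, 0, 0, 0],
  [1, 0, 0, 0.0008, 0, 0, 0],
  [1, 0, 0, 0.0012, 0, 0, 0],
  [1, 0, 0, 0.0016, 0, 0, 0],
  [1, 0, 0, 0.002, 0, 0, 0],
  [1, 0, 0, 0.002, 0, 0, 0],
  [1, 0, 0, 0.002, 0, 0, 0],
  [1, 0, 0, 0.002, 0, 0, 0],
])

```text
time: 13.15
position: [0.6468, 0.0005, 0.1311]
orientation: [0.001, 0.761, 0.649, 0.001]
ft_force: [-3.3, -0.2, 11.7]
opening: 0.415
grasp_force: 61.4
```

Emit:
carry_out([
  [1, 0, -0.0003, 0.0003, 0, 0, 0],
  [1, 0, -0.0006, 0.0006, 0, 0, 0],
  [1, 0, -0.0006, 0.0009, 0, 0, 0],
  [1, 0, -0.0006, 0.0012, 0, 0, 0],
  [1, 0, -0.0006, 0.0015, 0, 0, 0],
  [1, 0, -0.0006, 0.0015, 0, 0, 0],
  [1, 0, -0.0006, 0.0015, 0, 0, 0],
  [1, 0, -0.0006, 0.0015, 0, 0, 0],
])

```text
time: 13.95
position: [0.6465, 0.0005, 0.1298]
orientation: [0.001, 0.761, 0.649, 0.001]
ft_force: [-2.8, 0.5, 11.8]
opening: 0.414
grasp_force: 61.5
```

Emit:
carry_out([
  [1, 0, 0, 0.0003, 0, 0, 0],
  [1, 0, 0, 0.0006, 0, 0, 0],
  [1, 0, 0, 0.0009, 0, 0, 0],
  [1, 0, 0, 0.0012, 0, 0, 0],
  [1, 0, 0, 0.0015, 0, 0, 0],
  [1, 0, 0, 0.0015, 0, 0, 0],
  [1, 0, 0, 0.0015, 0, 0, 0],
  [1, 0, 0, 0.0015, 0, 0, 0],
])

```text
time: 14.75
position: [0.6465, 0.0006, 0.1284]
orientation: [0.001, 0.761, 0.649, 0.001]
ft_force: [-2.7, -0.6, 13.3]
opening: 0.416
grasp_force: 61.6
```

Run:
```python
from to import *
im=ctrl.get_image("side");cv2.imwrite("pics/s5raw.png",im)
cv2.imwrite("pics/s5.png",cv2.resize(im[160:250,270:350],(640,720)[:2],interpolation=cv2.INTER_CUBIC)[:600])
for _ in range(3):
    s=ctrl.get_state();ctrl.get_image("top");print(s["ft_force"],s["moment"],s["position"])
```

```text
[-2.425   0.1871 12.2811] [-0.0107  0.6008  0.0771] [0.6465 0.0005 0.1284]
[-2.9804 -0.9038 12.1341] [0.0136 0.6496 0.0958] [0.6465 0.0005 0.1284]
[-1.3172 -0.172  12.699 ] [-0.0624  0.6194  0.0851] [0.6466 0.0006 0.1284]
```

View pics/s5.png

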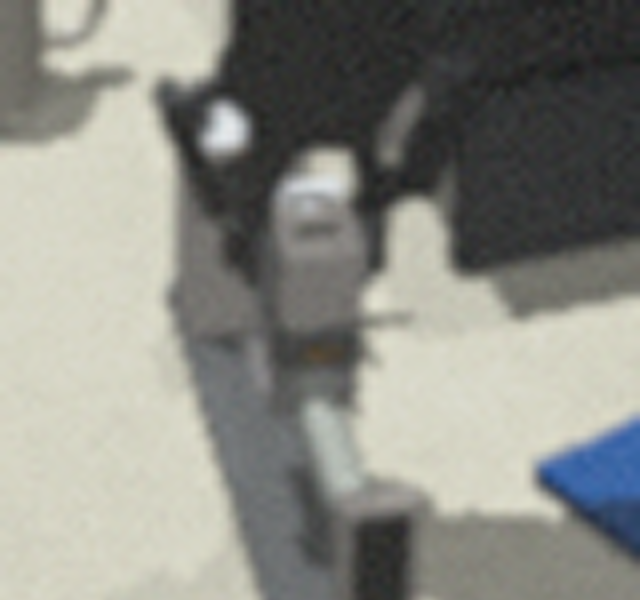

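The side picture shows the module upright over the tube. Its arms straddle the tube at crop (278–345, 395) and the tube emerges at (318,405). It is not snapped on yet, so I keep pressing steadily.

Emit:
carry_out([
  [1, 0, -0.0003, 0.0002, 0, 0, 0],
  [1, 0, -0.0006, 0.0004, 0, 0, 0],
  [1, 0, -0.0006, 0.0006, 0, 0, 0],
  [1, 0, -0.0006, 0.0008, 0, 0, 0],
  [1, 0, -0.0006, 0.001, 0, 0, 0],
  [1, 0, -0.0006, 0.0012, 0, 0, 0],
  [1, 0, -0.0006, 0.0012, 0, 0, 0],
  [1, 0, -0.0006, 0.0012, 0, 0, 0],
])

```text
time: 15.75
position: [0.6463, 0.0006, 0.1274]
orientation: [0.001, 0.761, 0.649, 0.001]
ft_force: [-1.5, 0.0, 12.7]
opening: 0.411
grasp_force: 61.8
```

```bash
cat > f.py <<'E'
from to import *
F=[]
for _ in range(5):
    s=ctrl.get_state();F.append(np.r_[s["ft_force"],s["moment"]]);ctrl.get_image("top")
print(np.mean(F,0),s["position"],round(s["opening"]*85,1),s["time"])
E
python3 f.py
```

```text
[-1.9494 -0.2944 12.6862 -0.0253  0.4682  0.092 ] [0.6462 0.0006 0.1273] 35.3 15.95
```

Emit:
carry_out([
  [1, 0, -0.0002, 0.0003, 0, 0, 0],
  [1, 0, -0.0004, 0.0006, 0, 0, 0],
  [1, 0, -0.0004, 0.0009, 0, 0, 0],
  [1, 0, -0.0004, 0.0012, 0, 0, 0],
  [1, 0, -0.0004, 0.0015, 0, 0, 0],
  [1, 0, -0.0004, 0.0015, 0, 0, 0],
  [1, 0, -0.0004, 0.0015, 0, 0, 0],
  [1, 0, -0.0004, 0.0015, 0, 0, 0],
])

```text
time: 16.8
position: [0.6457, 0.0007, 0.1251]
orientation: [0.001, 0.761, 0.649, 0.001]
ft_force: [0.7, 0.5, 7.6]
opening: 0.415
grasp_force: 62.0
```

```bash
python3 f.py
```

```text
[-0.0382  0.5636  6.7566  0.0248 -0.0235  0.002 ] [0.6457 0.0007 0.1251] 34.9 17.0
```

It snapped: the force fell from 14 to 8 N, and the height matches full seating with the tube about 12 mm down. I'm easing up to unload the tube.

Emit:
carry_out([
  [1, 0, 0, -0.0015, 0, 0, 0],
  [1, 0, 0, -0.0035, 0, 0, 0],
  [1, 0, 0, -0.0055, 0, 0, 0],
  [1, 0, 0, -0.0075, 0, 0, 0],
  [1, 0, 0, -0.009, 0, 0, 0],
  [1, 0, 0, -0.0105, 0, 0, 0],
  [1, 0, 0, -0.0115, 0, 0, 0],
  [1, 0, 0, -0.0115, 0, 0, 0],
])

```text
time: 17.85
position: [0.6456, 0.0008, 0.136]
orientation: [0.001, 0.761, 0.649, 0.001]
ft_force: [6.7, 1.4, 0.0]
opening: 0.409
grasp_force: 61.2
```

```bash
python3 f.py; python3 to.py .6705 .1372 .137 80.9
```

```text
[ 6.6971  1.0388 -0.0216  0.1033 -1.5752  0.0267] [0.6456 0.0007 0.1359] 34.8 18.05
t 18.1 pos [0.6456 0.0007 0.1359] head 80.88600117438348 F [ 6.5826  0.0694 -1.2156] open 0.419 61.2
shift [ 0.1387  0.003  -0.001 ] turn [ 0.152  -0.0429 -0.0141]
```

Emit:
carry_out([
  [1, 0, 0.0003, 0, 0, 0, 0],
  [1, 0, 0.0006, 0, 0, 0, 0],
  [1, 0, 0.0009, 0, 0, 0, 0],
  [1, 0, 0.0012, 0, 0, 0, 0],
  [1, 0, 0.0012, 0, 0, 0, 0],
  [1, 0, 0.0012, 0, 0, 0, 0],
  [1, 0, 0.0012, 0, 0, 0, 0],
  [1, 0, 0.0012, 0, 0, 0, 0],
])

```text
time: 18.9
position: [0.6456, 0.0007, 0.1357]
orientation: [0.0, 0.761, 0.649, 0.0]
ft_force: [6.1, 1.2, -0.3]
opening: 0.416
grasp_force: 61.3
```

```bash
python3 f.py
```

```text
[ 4.888   1.4687  0.0074  0.2832 -1.2219  0.0043] [0.6456 0.0007 0.1357] 35.0 19.1
```

Emit:
carry_out([
  [1, 0, 0.0005, 0, 0, 0, 0],
  [1, 0, 0.001, 0, 0, 0, 0],
  [1, 0, 0.0015, 0, 0, 0, 0],
  [1, 0, 0.002, 0, 0, 0, 0],
  [1, 0, 0.002, 0, 0, 0, 0],
  [1, 0, 0.002, 0, 0, 0, 0],
  [1, 0, 0.002, 0, 0, 0, 0],
  [1, 0, 0.002, 0, 0, 0, 0],
])

```text
time: 19.95
position: [0.6459, 0.0006, 0.1351]
orientation: [-0.001, 0.761, 0.649, -0.001]
ft_force: [-5.0, 4.3, 0.7]
opening: 0.414
grasp_force: 61.3
```

```bash
python3 f.py
```

```text
[-4.0907  3.874   0.4628  0.8486  0.9908 -0.0298] [0.6459 0.0006 0.1351] 35.0 20.15
```

Emit:
carry_out([
  [1, 0, -0.0005, -0.0005, 0, 0, 0],
  [1, 0.001, -0.0009, -0.001, 0, 0, 0],
  [1, 0.004, -0.0009, -0.001, 0, 0, 0],
  [1, 0.008, -0.0009, -0.001, 0, 0, 0],
  [1, 0.012, -0.0009, -0.001, 0, 0, 0],
  [1, 0.016, -0.0009, -0.001, 0, 0, 0],
  [1, 0.02, -0.0009, -0.001, 0, 0, 0],
  [1, 0.024, -0.0009, -0.001, 0, 0, 0],
])

```text
time: 21.0
position: [0.6496, 0.0201, 0.1361]
orientation: [0.001, 0.762, 0.648, -0.002]
ft_force: [-3.5, -6.7, -0.2]
opening: 0.416
grasp_force: 61.2
```

```bash
python3 f.py; python3 to.py .6705 .1372 .137 80.9
```

```text
[-3.3815 -4.8934 -0.4381 -1.0895  0.9169  0.0652] [0.6496 0.0211 0.1362] 34.9 21.2
t 21.25 pos [0.6497 0.0212 0.1362] head 80.78268087877716 F [-3.5635 -3.9219 -1.0716] open 0.413 61.3
shift [ 0.1179  0.002  -0.0013] turn [-0.0702  0.2157 -0.1175]
```

Emit:
carry_out([
  [1, 0.002, -0.0003, 0, 0, 0, 0],
  [1, 0.006, -0.0005, 0, 0, 0, 0],
  [1, 0.01, -0.0005, 0, 0, 0, 0],
  [1, 0.014, -0.0005, 0, 0, 0, 0],
  [1, 0.018, -0.0005, 0, 0, 0, 0],
  [1, 0.022, -0.0005, 0, 0, 0, 0],
  [1, 0.025, -0.0005, 0, 0, 0, 0],
  [1, 0.025, -0.0005, 0, 0, 0, 0],
])

```text
time: 22.05
position: [0.6536, 0.0458, 0.1363]
orientation: [0.001, 0.762, 0.648, -0.002]
ft_force: [-2.7, -4.5, 0.0]
opening: 0.414
grasp_force: 61.2
```

```bash
python3 f.py; python3 to.py .6705 .1372 .137 80.9
```

```text
[-2.7461 -4.5535  0.0346 -0.9697  0.6698  0.0689] [0.6536 0.0458 0.1363] 35.5 22.25
t 22.3 pos [0.6536 0.0457 0.1363] head 80.77023940228884 F [-2.5202 -5.0518  0.4507] open 0.413 61.2
shift [ 0.093  0.002 -0.001] turn [-0.0217  0.2151 -0.1298]
```

Emit:
carry_out([
  [1, 0.002, -0.0003, 0, 0, 0, 0],
  [1, 0.006, -0.0004, 0, 0, 0, 0],
  [1, 0.01, -0.0004, 0, 0, 0, 0],
  [1, 0.014, -0.0004, 0, 0, 0, 0],
  [1, 0.018, -0.0004, 0, 0, 0, 0],
  [1, 0.022, -0.0004, 0, 0, 0, 0],
  [1, 0.025, -0.0004, 0, 0, 0, 0],
  [1, 0.025, -0.0004, 0, 0, 0, 0],
])

```text
time: 23.1
position: [0.6575, 0.0705, 0.1364]
orientation: [0.001, 0.762, 0.648, -0.001]
ft_force: [-1.9, -4.9, -0.8]
opening: 0.414
grasp_force: 61.2
```

Emit:
carry_out([
  [1, 0.0006, 0, 0, 0, 0, 0],
  [1, 0.0012, 0, 0, 0, 0, 0],
  [1, 0.0018, 0, 0, 0, 0, 0],
  [1, 0.0024, 0, 0, 0, 0, 0],
  [1, 0.003, 0, 0, 0, 0, 0],
  [1, 0.0036, 0, 0, 0, 0, 0],
  [1, 0.0042, 0, 0, 0, 0, 0],
  [1, 0.005, 0, 0, 0, 0, 0],
])

```text
time: 23.9
position: [0.6582, 0.0744, 0.1363]
orientation: [0.002, 0.762, 0.648, -0.002]
ft_force: [-1.1, -6.4, -0.3]
opening: 0.415
grasp_force: 61.2
```

```bash
python3 f.py; python3 to.py .6705 .1372 .137 80.9
```

```text
[-2.4565 -6.3052 -0.2709 -1.4192  0.5219  0.0557] [0.6582 0.0746 0.1363] 35.3 24.1
t 24.15 pos [0.6582 0.0746 0.1363] head 80.73474629369775 F [-2.7465 -6.723   0.1203] open 0.416 61.2
shift [ 0.0638  0.0021 -0.001 ] turn [ 0.0007  0.2681 -0.1653]
```

Emit:
carry_out([
  [1, 0.0005, 0, 0, 0, 0, 0],
  [1, 0.001, 0, 0, 0, 0, 0],
  [1, 0.0015, 0, 0, 0, 0, 0],
  [1, 0.002, 0, 0, 0, 0, 0],
  [1, 0.0025, 0, 0, 0, 0, 0],
  [1, 0.003, 0, 0, 0, 0, 0],
  [1, 0.0035, 0, 0, 0, 0, 0],
  [1, 0.004, 0, 0, 0, 0, 0],
])

```text
time: 24.95
position: [0.6588, 0.0784, 0.1362]
orientation: [0.002, 0.762, 0.648, -0.002]
ft_force: [-2.5, -6.8, -0.4]
opening: 0.414
grasp_force: 61.2
```

Emit:
carry_out([
  [1, 0.0004, 0, 0, 0, 0, 0],
  [1, 0.0008, 0, 0, 0, 0, 0],
  [1, 0.0012, 0, 0, 0, 0, 0],
  [1, 0.0016, 0, 0, 0, 0, 0],
  [1, 0.002, 0, 0, 0, 0, 0],
  [1, 0.0024, 0, 0, 0, 0, 0],
  [1, 0.0026, 0, 0, 0, 0, 0],
  [1, 0.0026, 0, 0, 0, 0, 0],
])

```text
time: 25.75
position: [0.6593, 0.081, 0.1363]
orientation: [0.002, 0.762, 0.648, -0.002]
ft_force: [-2.2, -6.3, -1.0]
opening: 0.413
grasp_force: 61.2
```

Emit:
carry_out([
  [1, 0.0004, 0, 0, 0, 0, 0],
  [1, 0.0008, 0, 0, 0, 0, 0],
  [1, 0.0012, 0, 0, 0, 0, 0],
  [1, 0.0016, 0, 0, 0, 0, 0],
  [1, 0.002, 0, 0, 0, 0, 0],
  [1, 0.002, 0, 0, 0, 0, 0],
  [1, 0.002, 0, 0, 0, 0, 0],
  [1, 0.002, 0, 0, 0, 0, 0],
])

```text
time: 26.55
position: [0.6596, 0.083, 0.1363]
orientation: [0.002, 0.762, 0.648, -0.002]
ft_force: [-2.2, -6.5, 0.5]
opening: 0.415
grasp_force: 61.2
```

Emit:
carry_out([
  [1, 0.0004, 0, 0, 0, 0, 0],
  [1, 0.0008, 0, 0, 0, 0, 0],
  [1, 0.0012, 0, 0, 0, 0, 0],
  [1, 0.0016, 0, 0, 0, 0, 0],
  [1, 0.0016, 0, 0, 0, 0, 0],
  [1, 0.0016, 0, 0, 0, 0, 0],
  [1, 0.0016, 0, 0, 0, 0, 0],
  [1, 0.0016, 0, 0, 0, 0, 0],
])

```text
time: 27.35
position: [0.6599, 0.0846, 0.1363]
orientation: [0.002, 0.762, 0.648, -0.002]
ft_force: [-2.6, -7.1, 1.2]
opening: 0.412
grasp_force: 61.2
```

Emit:
carry_out([
  [1, 0.0004, 0, 0, 0, 0, 0],
  [1, 0.0008, 0, 0, 0, 0, 0],
  [1, 0.0012, 0, 0, 0, 0, 0],
  [1, 0.0016, 0, 0, 0, 0, 0],
  [1, 0.0016, 0, 0, 0, 0, 0],
  [1, 0.0016, 0, 0, 0, 0, 0],
  [1, 0.0016, 0, 0, 0, 0, 0],
  [1, 0.0016, 0, 0, 0, 0, 0],
])

```text
time: 28.15
position: [0.6601, 0.0862, 0.1363]
orientation: [0.002, 0.762, 0.648, -0.002]
ft_force: [-1.6, -7.0, 0.5]
opening: 0.411
grasp_force: 61.2
```

Emit:
carry_out([
  [1, 0.0004, 0, 0, 0, 0, 0],
  [1, 0.0008, 0, 0, 0, 0, 0],
  [1, 0.0012, 0, 0, 0, 0, 0],
  [1, 0.0012, 0, 0, 0, 0, 0],
  [1, 0.0012, 0, 0, 0, 0, 0],
  [1, 0.0012, 0, 0, 0, 0, 0],
  [1, 0.0012, 0, 0, 0, 0, 0],
  [1, 0.0012, 0, 0, 0, 0, 0],
])

```text
time: 28.95
position: [0.6602, 0.0867, 0.1363]
orientation: [0.002, 0.762, 0.647, -0.002]
ft_force: [-3.5, -8.9, 0.5]
opening: 0.413
grasp_force: 61.2
```

Emit:
carry_out([
  [1, 0.0003, 0, 0, 0, 0, 0],
  [1, 0.0006, 0, 0, 0, 0, 0],
  [1, 0.0008, 0, 0, 0, 0, 0],
  [1, 0.0008, 0, 0, 0, 0, 0],
  [1, 0.0008, 0, 0, 0, 0, 0],
  [1, 0.0008, 0, 0, 0, 0, 0],
  [1, 0.0008, 0, 0, 0, 0, 0],
  [1, 0.0008, 0, 0, 0, 0, 0],
])

```text
time: 29.75
position: [0.6602, 0.0868, 0.1363]
orientation: [0.002, 0.762, 0.647, -0.003]
ft_force: [-4.8, -10.4, 1.7]
opening: 0.412
grasp_force: 61.3
```

```bash
python3 f.py; python3 to.py .6705 .1372 .137 80.9
python3 - <<'E'
from h import *
cv2.imwrite("pics/s6.png",cv2.resize(ctrl.get_image("side")[140:230,260:350],(600,600),interpolation=cv2.INTER_CUBIC))
E
```

```text
[-4.1754 -9.8448  1.4787 -2.0601  0.8404  0.1257] [0.6602 0.0868 0.1362] 35.1 29.95
t 30.0 pos [0.6602 0.0868 0.1363] head 80.68277096937886 F [ -3.555  -10.0018   2.0224] open 0.413 61.3
shift [ 0.0514  0.002  -0.0011] turn [-0.0195  0.3731 -0.2173]
```

View pics/s6.png

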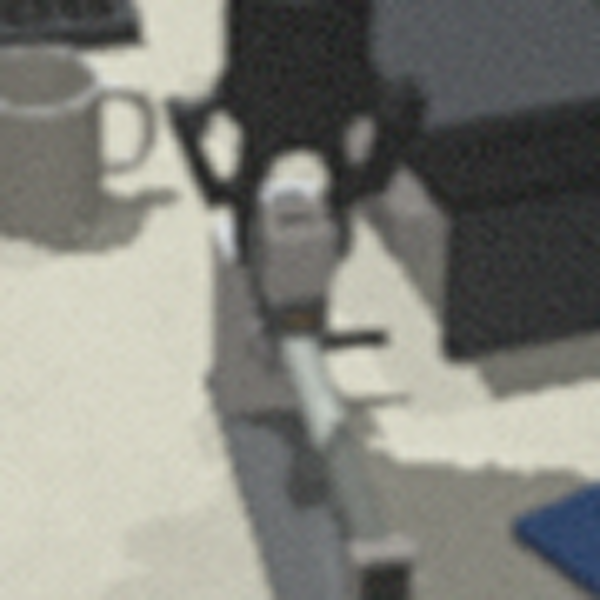

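The module sits on the tube at crop (298,250), with its neck up against the supply block. The motion stalled at the expected distance and the force rose to about 10 N, of which about 6.5 N is sliding friction. Now I let go.

Emit:
carry_out([
  [1, 0, -0.0004, 0, 0, 0, 0],
  [1, 0, -0.0006, 0, 0, 0, 0],
  [1, 0, -0.0006, 0, 0, 0, 0],
  [0.2, 0, -0.0006, 0, 0, 0, 0],
  [0, 0, -0.0006, 0, 0, 0, 0],
  [-0.3, 0, -0.0006, 0, 0, 0, 0],
  [-0.6, 0, -0.0006, 0, 0, 0, 0],
  [-0.6, 0, -0.0006, 0, 0, 0, 0],
])

```text
time: 30.85
position: [0.6599, 0.0927, 0.1369]
orientation: [0.0, 0.761, 0.649, 0.0]
ft_force: [-0.0, 0.2, 0.6]
opening: 0.802
grasp_force: 0.0
```

Emit:
carry_out([
  [-0.6, 0, 0, 0, 0, 0, 0],
  [-0.6, 0, 0, -0.005, 0, 0, 0],
  [-0.6, 0, 0, -0.015, 0, 0, 0],
  [-0.6, 0, 0, -0.03, 0, 0, 0],
  [-0.6, 0, 0, -0.05, 0, 0, 0],
  [-0.6, 0, 0, -0.07, 0, 0, 0],
  [-0.6, 0, 0, -0.09, 0, 0, 0],
  [-0.6, 0, 0, -0.1, 0, 0, 0],
])

```text
time: 31.65
position: [0.6607, 0.0926, 0.2402]
orientation: [0.001, 0.761, 0.649, 0.002]
ft_force: [0.9, -0.5, 0.7]
opening: 0.803
grasp_force: 0.0
```

Emit:
carry_out([
  [-0.6, -0.02, -0.01, -0.01, 0, 0, 0],
  [-0.6, -0.05, -0.03, -0.01, 0, 0, 0],
  [-0.6, -0.08, -0.06, -0.01, 0, 0, 0],
  [-0.6, -0.11, -0.09, -0.01, 0, 0, 0],
  [-0.6, -0.14, -0.12, -0.01, 0, 0, 0],
  [-0.6, -0.17, -0.15, -0.01, 0, 0, 0],
  [-0.6, -0.2, -0.17, -0.01, 0, 0, 0],
  [-0.6, -0.2, -0.17, -0.01, 0, 0, 0],
])

```text
time: 32.45
position: [0.457, -0.0823, 0.2471]
orientation: [0.001, 0.763, 0.647, -0.001]
ft_force: [-0.4, 0.5, -0.4]
opening: 0.8
grasp_force: 0.0
```

Run:
```python
from to import *
print(st()[:2])
a=ctrl.get_image("top");b=ctrl.get_image("side")
A=cv2.resize(a[140:220,210:310],(400,320),interpolation=cv2.INTER_CUBIC)
B=cv2.resize(b[150:230,260:360],(400,320),interpolation=cv2.INTER_CUBIC)
cv2.imwrite("pics/end.png",np.hstack([A,B]));cv2.imwrite("pics/topend.png",a)
```

```text
({'time': 32.45, 'qpos': array([ 0.3727,  0.1973, -0.3634,  1.9163,  0.0837,  1.0434, -0.1909]), 'qvel': array([-0.0463,  0.039 , -0.0483, -0.0634, -0.0019, -0.0107, -0.0688]), 'tau': array([  1.0497, -46.9603,  -1.7622, -28.68  ,  -0.1756,   0.1254,
         1.1309]), 'position': array([ 0.457 , -0.0823,  0.2471]), 'orientation': array([ 0.0005,  0.7628,  0.6467, -0.0013]), 'ft_force': array([-0.3869,  0.4892, -0.3663]), 'moment': array([ 0.0561, -0.0779, -0.0272]), 'grasp_force': 0.0, 'opening': 0.7998652060074879}, array([ 0.457 , -0.0823,  0.2471]))
```

View pics/end.png

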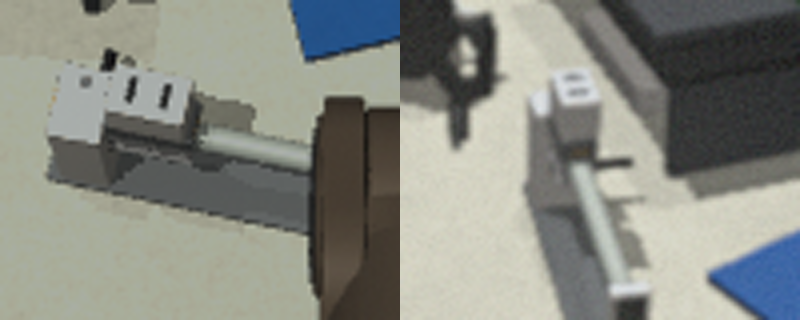

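The module is upright on the tube. Its slots are at left-crop (130,90) and (166,96), it stands against the supply block, and it is released. A quick numeric check of the gap comes before handing in.

Run:
```python
from to import *
px=lambda x,y:((x+.5)/4-.5+210,(y+.5)/4-.5+140)
m=ray("top",px(148,93),.1622);S=ray("top",px(79,102),.113);u=np.array([.1587,.9873,0])
r=m-np.array([.6705,.1372,.1622]);print(m,r@u,u[0]*r[1]-u[1]*r[0], (m-S)@u)
a,b=ray("top",px(130,90),.1622),ray("top",px(166,96),.1622);print(np.degrees(np.arctan2(*(a-b)[1::-1])))
print(ctrl.get_state()["qvel"],ctrl.get_state()["ft_force"])
```

```text
[0.6615 0.088  0.1622] -0.04997946944952612 0.0010566411302567096 -0.053287422095628714
83.06531779492279
[-0.028   0.0224 -0.0216 -0.0232  0.0001 -0.0032 -0.0049] [-1.1082  1.4373  0.4346]
```

```bash
python3 -c "
from plant import ctrl
print(ctrl.job_done())"
```

```text
the job is handed in; nothing more can be done
None
```

The module snapped onto the tube near its middle, slid along until it met the supply block, and was released upright. I handed the job in at about 32.5 s; the hand-in returned no verdict. The final picture puts the bore 50–53 mm from the block's axis (52 mm is home).

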